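# Find the tumbler's loose bearing bolt and hold its cap open

## Robot

A 6-joint arm with a two-finger parallel gripper is mounted at the origin on the work surface. World frame = base frame: x ahead of the robot, y to its left, z up, the work surface at z = 0. Lengths are in mm, angles in rad, forces in N, time in s.
With the tool pointing down it reaches from about 250 to 725 mm from the base axis. Payload 4 kg.
Tool frame: the origin (TCP) lies at the very end of the fingers, on their centre line; the grasp point (between the pads) lies ctrl.grasp_offset behind it (ctrl.grasp_offset is the distance from the TCP to the grasp point, in mm); z points along the fingers, y is the direction in which the jaws open and shut (so a half turn about z gives the same grasp; the last joint's range is limited). The gripper opens to 85 mm and grips with 20 to 120 N. Pads are 22 mm wide; open, the fingers measure 114 mm over their backs; the gripper's body (76 mm by 85 mm) begins 54 mm behind the grasp point. The pads swing forward as they close: fully open they stand 13 mm farther back than shut.
Start: joints at [-1.111, 0.241, 0.005, 1.335, 0, 1.571], TCP at [221.883, -448.071, 231.306] pointing down, gripper open.
Joint ranges: [-2.72, 2.72], [-1.05, 1.87], [-1.09, 1.28], [-1.99, 2.15], [-1.42, 1.44], [-3.14, 3.14]. Speed limits (rad/s): [2.79, 2.79, 3.14, 3.14, 3.14, 3.14].

## Interface

Orientations are given as a 3x3 rotation matrix whose columns are the frame's x, y, z axes.
In Python, from workcell import ctrl, cams, job gives the robot as it stands.
- The arm moves only by the shell command python3 -m jog 'ROWS' [OPENING] [FORCE]. ROWS is text: rows parted by semicolons, each of 4 numbers parted by spaces: the shift along the world's x, y, z in cm, then the turn about the world's z in rad. In form: dx dy dz roll; .... A call has exactly 5 rows; each row is the pose to reach, as a shift and turn from the pose commanded when the call began; what a row does not reach only later rows make up. A row lasts 1/10 s, in which the tool goes at most 50 mm and 8.59 degrees, less where a joint would pass 70% of its speed; a pose out of reach is approached as far as the arm can. A call with a gripper value outside its range is refused whole. OPENING is the closure, from 0 (fully open) to 1 (shut), set as the call begins (- or left out, the last holds). The fingers move at their own pace and stop on an object; FORCE is the grip in N (left out, the last holds). Time passes only in rows, so rows that repeat a pose let the fingers close, or fill a call up. It gives the time, the measured TCP pose, the force and the opening at its end, in the units of the state.
- ctrl.observe(): the state, without advancing time (a new reading comes with each control period).
- cams.read_camera(name): name is "scene" or "top"; returns the picture (480x640x3 uint8, red, green, blue); there is no depth.
- cams.camera_params(name): a dict with "mtx" (3x3 intrinsics, pixels), "R" (3x3) and "t" (3): a world point X has camera coordinates R X + t. Camera axes: x right, y down, z forward; pixel columns grow to the right and rows downward; lengths in mm; the calibration is good to about 2 mm. A picture is of the moment at which its call begins. camera_params takes no time and is no camera call.
- job.sign_off(): hands the job in, once; it reports no verdict.
The state is a dict: "time": time; "qpos": joint angles; "qvel": joint speeds; "joint_torque": joint torques, N m; "position": TCP position; "tcp_rot": TCP orientation; "force": force on the tool from outside, world axes, zero at the start; "wrist_torque": the same for the moment, N m; "gripper_width": finger opening in mm.
Only numpy, scipy, OpenCV 4.12 (cv2) and the standard library are available. Lean on these libraries where they do the work, as an engineer would, in place of code of your own. Each camera call takes 0.05 s, during which the arm holds its last target.

## Task

One of the three bolts that hold down the tumbler's bearing caps has lost its thread: it gives when pressed, and only its cap can be lifted. Tap the three bolt heads on top with the fingers, one after another from the robot's left to its right, to find the loose one, then take that bolt by its head, swing its cap up at least 60 degrees on its hinge, and finish while holding it open so that I can get at the bearing. Leave everything else on the bench where it is.

Things in the scene. Friction and masses are not known exactly. Their poses are not given: they have to be found in the camera images.
- tumbler: rotary tumbler with its barrels off, fixed: blue base plate 380 mm wide, 290 deep, 12 thick, two rubber rollers across it, red motor housing (97 mm high) at the back. Origin: on the bench under the middle bearing's bolt; x from the bolts to the motor (away from the robot, within 0.3 rad), y to the robot's left along the row of bearings. Plate reaches 50 mm from the origin to the robot; motor begins 152 mm beyond it
- bearing_a: split roller bearing with a grey hinged cap held by an upright thumb bolt; three alike, 110 mm apart in a row. Which letter stands left, middle or right changes. Two bolts are tight: they do not give and keep their caps shut. One, unknown, is loose. Origin: on the base plate under the bolt's axis, 12 mm above the bench; z up, x to the hinge, y along it, parallel to the tumbler's axes
- bearing_b: another of the three bearings, just like bearing_a to look at; same origin and axes
- bearing_c: another of the three bearings, just like bearing_a to look at; same origin and axes
- cap_a (a joint): hinge of bearing_a's cap (rad): 0 shut, grows as the bolt's side is lifted; will not move if the bolt is tight, else opens to a stop at 1.4. Hinge line along the bearing's y, 68 mm from the bolt's axis on the motor's side, 44 mm above the bench. A weak spring (under 3 N at the bolt) shuts it when let go
- head_a (a point): centre of the top of bearing_a's bolt head, a ribbed brass cylinder 16 mm across and 30 mm tall, 82 mm above the bench when shut; under it a 22 mm collar on the cap (24 mm wide). Tap it from above; pinched from above by its upper part it lifts the cap and turns between the pads as the cap swings. A loose bolt, pressed, sinks 6 mm (starts at 1 to 2 N, bottoms at about 4 N) and springs back
- cap_b (a joint): hinge of bearing_b's cap (rad): 0 shut, grows as the bolt's side is lifted; will not move if the bolt is tight, else opens to a stop at 1.4. Hinge line along the bearing's y, 68 mm from the bolt's axis on the motor's side, 44 mm above the bench. A weak spring (under 3 N at the bolt) shuts it when let go
- head_b (a point): centre of the top of bearing_b's bolt head, a ribbed brass cylinder 16 mm across and 30 mm tall, 82 mm above the bench when shut; under it a 22 mm collar on the cap (24 mm wide). Tap it from above; pinched from above by its upper part it lifts the cap and turns between the pads as the cap swings. A loose bolt, pressed, sinks 6 mm (starts at 1 to 2 N, bottoms at about 4 N) and springs back
- cap_c (a joint): hinge of bearing_c's cap (rad): 0 shut, grows as the bolt's side is lifted; will not move if the bolt is tight, else opens to a stop at 1.4. Hinge line along the bearing's y, 68 mm from the bolt's axis on the motor's side, 44 mm above the bench. A weak spring (under 3 N at the bolt) shuts it when let go
- head_c (a point): centre of the top of bearing_c's bolt head, a ribbed brass cylinder 16 mm across and 30 mm tall, 82 mm above the bench when shut; under it a 22 mm collar on the cap (24 mm wide). Tap it from above; pinched from above by its upper part it lifts the cap and turns between the pads as the cap swings. A loose bolt, pressed, sinks 6 mm (starts at 1 to 2 N, bottoms at about 4 N) and springs back
- spanner: open-ended steel spanner, 160 mm long, lying on the bench in front of the tumbler's base plate; leave it alone
- pliers: pliers with blue handles, 150 mm long and 12 mm high, lying on the bench in front of the base plate; leave it alone
- bead_tin: open brass-coloured tin of beads, 77 mm across and 20 mm high, on the bench right of the base plate; leave it alone
- button_teal: teal coat button, 34 mm across, 6 mm high, on the bench left of the base plate; leave it alone
- tub: white tub with a red lid, 84 mm across and about 95 mm high, at the left of the bench; leave it alone
- hammer: hammer lying at the right of the bench; leave it alone
- gift_box: small cardboard gift box, 93 x 93 x 32 mm, at the left of the bench; leave it alone

How it is judged:
By the outcome, as a careful person would: the job done as asked, in the order asked, and still so for the second after the job is handed in, while the arm keeps its last pose, push and grip.
It also fails if it takes over 45 s, if anything falls off the work surface, if the arm or the gripper's body presses on something with over 40 N, if the wrist force passes 120 N, or if a joint passes its speed limit or range.

## Working session

There is one attempt and no reset: what is moved stays moved. The work goes in short steps, Python scripts to look and compute and a shell command to move; the robot and the scene stay as the last step left them, time stands still between calls to the robot, and variables do not carry over. Pictures are saved under pics/ and viewed, and the job is handed in when it is done.

```bash
ls; mkdir -p pics; python3 - <<'E'
from workcell import ctrl,cams,job
import cv2
for n in("scene","top"):
    im=cams.read_camera(n); cv2.imwrite(f"pics/{n}0.png",im[:,:,::-1])
    print(cams.camera_params(n))
print(ctrl.observe(),ctrl.grasp_offset)
E
```

```text
pics
{'mtx': array([[528.28053964,   0.        , 329.8873269 ],
       [  0.        , 528.28053964, 236.7966426 ],
       [  0.        ,   0.        ,   1.        ]]), 'R': array([[-0.76863716,  0.63966717,  0.00477765],
       [ 0.41978044,  0.51002425, -0.7507727 ],
       [-0.48268137, -0.57506623, -0.66054335]]), 't': array([ 396.24534872, -143.76343918, 1514.28237575])}
{'mtx': array([[518.04074465,   0.        , 320.84946754],
       [  0.        , 518.04074465, 243.84720007],
       [  0.        ,   0.        ,   1.        ]]), 'R': array([[ 0.01284598, -0.99990663, -0.00465959],
       [-0.99824106, -0.01255458, -0.05794115],
       [ 0.05787724,  0.0053957 , -0.99830913]]), 't': array([ -10.64732869,  506.47009356, 1350.6956805 ])}
{'time': 0.1, 'qpos': array([-1.11102131e+00,  2.41316181e-01,  3.91197142e-03,  1.33519526e+00,
        1.69532764e-05,  1.57080883e+00]), 'qvel': array([ 0.00290862, -0.00174164,  0.00141383, -0.00075697,  0.00059135,
        0.00263834]), 'joint_torque': array([-3.35574248e-05, -3.73138726e+01,  2.53009415e+01,  1.08762065e-02,
       -2.39515748e-05,  3.03365439e-06]), 'position': array([ 221.63927863, -447.59207004,  230.53292291]), 'tcp_rot': array([[ 8.96157915e-01,  4.43734578e-01, -7.84947319e-04],
       [ 4.43735272e-01, -8.96156445e-01,  1.62341711e-03],
       [ 1.69307053e-05, -1.80314690e-03, -9.99998374e-01]]), 'force': array([-0.02253759,  0.23599794, -0.33811569]), 'wrist_torque': array([ 0.00707709, -0.00498564, -0.00279122]), 'gripper_width': 85.26167068560481} 18.700000000000003
```

View pics/scene0.png

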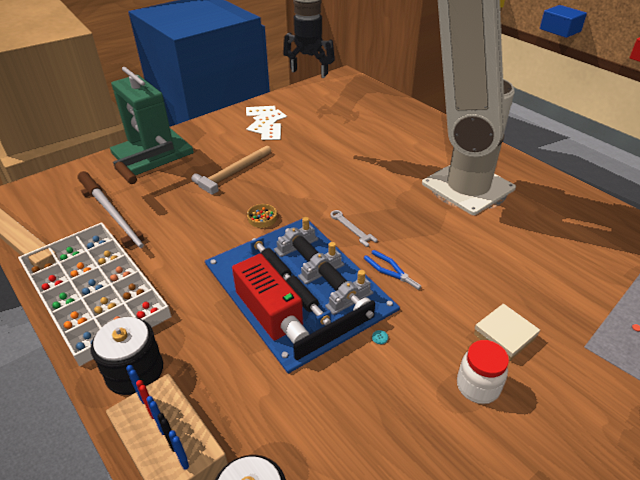

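View pics/top0.png

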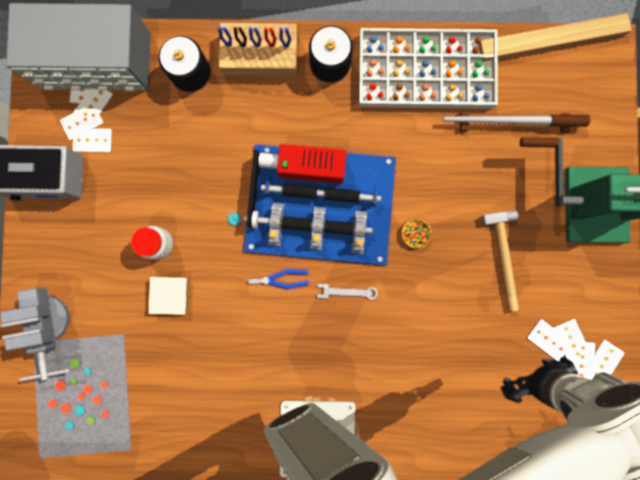

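The top view shows the blue plate at columns 244-395. The bolts are near (275,237), (317,241) and (358,244), with the spanner and pliers in front of the plate. In the scene view the brass heads are near (306,222), (333,250) and (361,276). Next I'll measure the heads.

```bash
cat > h.py <<'E'
from workcell import ctrl,cams,job
import cv2,numpy as np
def ray(n,u,v,z):
    p=cams.camera_params(n);K,R,t=p["mtx"],p["R"],p["t"]
    d=R.T@np.linalg.solve(K,[u,v,1]);c=-R.T@t
    return c+d*(z-c[2])/d[2]
def pix(n,X):
    p=cams.camera_params(n);q=p["mtx"]@(p["R"]@np.array(X,float)+p["t"]);return q[:2]/q[2]
def tri(a,b):
    A=[];B=[]
    for n,(u,v) in(("scene",a),("top",b)):
        p=cams.camera_params(n);P=p["mtx"]@np.c_[p["R"],p["t"]]
        for k,w in((0,u),(1,v)):
            r=P[k]-w*P[2];A.append(r[:3]);B.append(-r[3])
    return np.linalg.lstsq(np.array(A),np.array(B),rcond=None)[0]
E
python3 - <<'E'
from h import *
for n,(x0,y0,x1,y1) in(("scene",(270,200,390,310)),("top",(240,200,400,270))):
    im=cv2.imread(f"pics/{n}0.png");c=im[y0:y1,x0:x1]
    h=cv2.cvtColor(c,cv2.COLOR_BGR2HSV)
    m=cv2.inRange(h,(12,90,110),(28,255,255))
    k,_,s,ce=cv2.connectedComponentsWithStats(m)
    for i in range(1,k):
        if s[i,4]>8: print(n,s[i]+[x0,y0,0,0,0],ce[i]+[x0,y0])
    cv2.imwrite(f"pics/{n}_z.png",cv2.resize(c,None,fx=5,fy=5,interpolation=cv2.INTER_NEAREST))
E
```

```text
scene [ 270  200  120   96 4960] [345.10342742 228.75241935]
top [ 240  200  160   70 2311] [317.72565989 252.11163998]
top [269 231   8   7  45] [272.4        233.82222222]
top [312 234   8   8  44] [315.72727273 237.84090909]
top [356 239   7   7  43] [359.11627907 242.11627907]
```

View pics/scene_z.png

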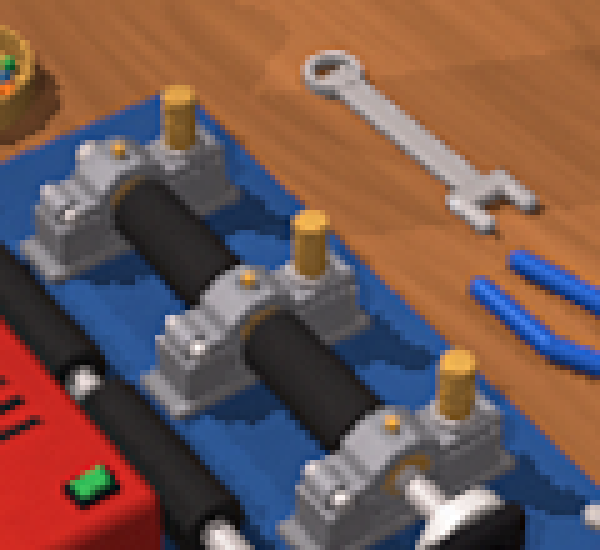

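View pics/top_z.png

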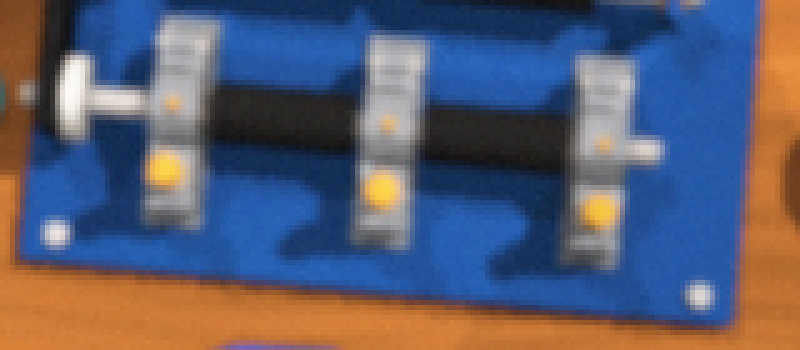

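The zoomed pictures show three clear brass heads. The top-face centres in the scene are about (306,218), (332,243) and (361,271). In the top view they are (272.4,233.8), (315.7,237.8) and (359.1,242.1).

```bash
python3 - <<'E'
from h import *
T=[(272.4,233.8),(315.7,237.8),(359.1,242.1)];S=[(361,271),(332,243),(306-.2,218)]
P=[ray("top",*t,82) for t in T]
for t,s,p in zip(T,S,P): print(p.round(1),ray("scene",*s,82).round(1),tri(s,t).round(1))
print([np.linalg.norm(P[i]-P[i+1]) for i in(0,1)])
d=P[0]-P[2];print("yaw",np.arctan2(-d[0],d[1]))
o=ctrl.observe();print(o["tcp_rot"].round(3))
E
```

```text
[526.4 117.3  82. ] [524.7 115.5  82. ] [526.3 117.1  84.2]
[517.7   8.5  82. ] [515.1   6.4  82. ] [517.3   8.7  84.8]
[ 508.2 -100.3   82. ] [ 506.  -102.9   82. ] [ 508.1 -100.1   84.8]
[np.float64(109.13385065525694), np.float64(109.26913406691665)]
yaw -0.0831276660618846
[[ 0.896  0.444 -0.001]
 [ 0.444 -0.896  0.002]
 [ 0.    -0.002 -1.   ]]
```

Both views agree within 2-3 mm, and the spacing (109 mm against 110) and height (84 mm against 82) fit. The heads are at about L (525.6,116.4), M (516.5,7.5) and R (507.2,-101.5), with a tumbler yaw of about -0.083. The jaws should lie along the hinge line, which needs a turn of -0.54. I'll close the fingers and go over the left bolt.

```bash
python3 -m jog '2.3 4.3 0 -0.11; 4.6 8.6 0 -0.22; 6.9 12.9 0 -0.33; 9.2 17.2 0 -0.44; 11.5 21.5 0 -0.54' 1 20
python3 -m jog '2.3 4.3 0 0; 4.6 8.6 0 0; 6.9 12.9 -1 0; 9.2 17.2 -2 0; 11.5 21.5 -3 0'
python3 -m jog '2 4 -2 0; 4 8 -4 0; 6.5 11.5 -7 0; 7.4 13.4 -10 0; 7.4 13.4 -10.5 0'
```

```text
time: 0.6
position: [337.1, -231.3, 231.0]
tcp_rot: [[0.996, -0.085, -0.0], [-0.085, -0.996, 0.0], [-0.0, -0.0, -1.0]]
force: [0.4, -0.0, -0.4]
gripper_width: 12.1
time: 1.1
position: [451.5, -25.6, 200.8]
tcp_rot: [[0.998, -0.062, 0.0], [-0.062, -0.998, 0.009], [-0.0, -0.009, -1.0]]
force: [1.7, 0.1, 0.2]
gripper_width: -0.0
time: 1.6
position: [517.5, 11.6, 110.8]
tcp_rot: [[1.0, -0.002, -0.003], [-0.002, -0.999, 0.044], [-0.003, -0.044, -0.999]]
force: [0.2, -0.5, 0.8]
gripper_width: 0.2
```

```bash
python3 - <<'E'
from h import *
o=ctrl.observe();print({k:np.round(o[k],3) for k in o})
cv2.imwrite("pics/s1.png",cams.read_camera("scene")[:,:,::-1])
E
```

```text
{'time': np.float64(1.6), 'qpos': array([-3.000e-03,  3.620e-01, -1.560e-01,  1.056e+00,  4.400e-02,
        3.141e+00]), 'qvel': array([ 0.042,  0.256, -0.047, -0.294,  0.022,  0.   ]), 'joint_torque': array([-2.4000e-02, -4.1322e+01,  2.3032e+01,  2.3100e-01,  1.3000e-01,
       -0.0000e+00]), 'position': array([517.479,  11.634, 110.761]), 'tcp_rot': array([[ 1.   , -0.002, -0.003],
       [-0.002, -0.999,  0.044],
       [-0.003, -0.044, -0.999]]), 'force': array([ 0.157, -0.519,  0.822]), 'wrist_torque': array([-0.038,  0.03 , -0.013]), 'gripper_width': np.float64(0.184)}
```

View pics/s1.png

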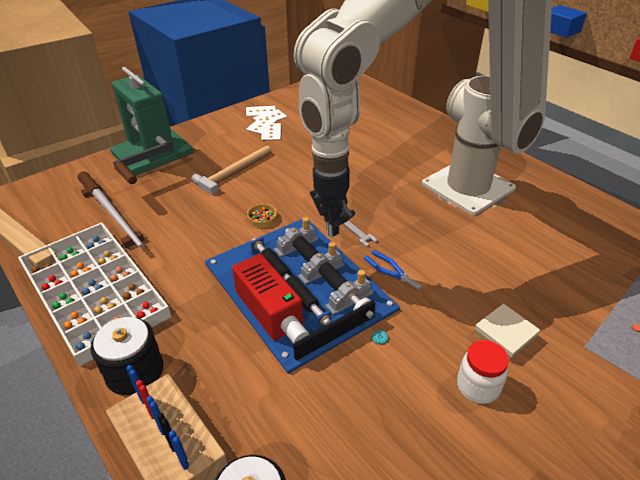

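The arm is near the middle bolt, clear of it. The last joint hit its limit (3.14), so I'll take the other half turn, going up first.

```bash
python3 -m jog '0 0 3 0.15; 0 0 6 0.3; 0 0 6 0.45; 0 0 6 0.6; 0 0 6 0.75'
python3 -m jog '0 0 0 0.15; 0 0 0 0.3; 0 0 0 0.45; 0 0 0 0.6; 0 0 0 0.75'
```

```text
time: 2.15
position: [517.3, 11.1, 173.2]
tcp_rot: [[0.73, 0.683, -0.03], [0.684, -0.729, 0.031], [-0.001, -0.043, -0.999]]
force: [-0.2, -0.6, 0.1]
gripper_width: 0.2
time: 2.65
position: [517.1, 11.1, 172.8]
tcp_rot: [[0.068, 0.997, -0.044], [0.998, -0.068, 0.002], [-0.001, -0.044, -0.999]]
force: [0.0, -1.1, 0.2]
gripper_width: 0.2
```

The clipped pose kept a 2.5° tilt, which is tolerable. I'll finish the turn while going over the left bolt.

```bash
python3 -m jog '0.2 2 0 0.15; 0.4 4 0 0.3; 0.5 6 0 0.45; 0.7 8 0 0.6; 0.9 10.5 0 0.75'
python3 -m jog '0 0 -1 0.15; 0 0 -3 0.3; 0 0 -4 0.45; 0 0 -5 0.6; 0 0 -5 0.75'
python3 -m jog '0 0 -1 0.05; 0 0 -2 0.05; 0 0 -2 0.05; 0 0 -2 0.05; 0 0 -2 0.05'
python3 - <<'E'
from h import *
for n in("scene","top"):
    im=cams.read_camera(n);cv2.imwrite(f"pics/{n}2.png",im[:,:,::-1])
im=cv2.imread("pics/scene2.png")[180:320,270:440];cv2.imwrite("pics/scene2z.png",cv2.resize(im,None,fx=4,fy=4))
print(ctrl.observe()["qpos"])
E
```

```text
time: 3.15
position: [526.2, 116.4, 172.8]
tcp_rot: [[-0.63, 0.776, -0.034], [0.777, 0.629, -0.029], [-0.001, -0.044, -0.999]]
force: [0.8, -0.4, -0.3]
gripper_width: -0.3
time: 3.65
position: [524.9, 115.8, 121.1]
tcp_rot: [[-0.99, 0.138, -0.009], [0.138, 0.989, -0.044], [0.003, -0.045, -0.999]]
force: [0.7, -0.1, -0.4]
gripper_width: 0.1
time: 4.15
position: [526.8, 116.3, 103.0]
tcp_rot: [[-0.995, 0.095, -0.003], [0.095, 0.995, -0.043], [-0.002, -0.043, -0.999]]
force: [-0.0, -0.0, -0.3]
gripper_width: -0.0
[ 0.24058833  0.4154817  -0.09519429  1.07263258 -0.04155755  0.33570789]
```

View pics/scene2z.png

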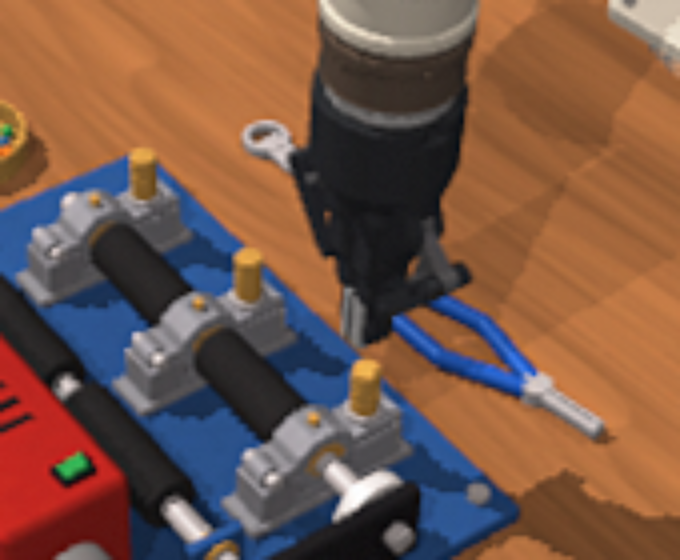

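The closed fingertips, at zoom (362,340), sit directly above the left head, at zoom (366,368), and the offset fits the 20 mm height gap. Next comes tap 1.

```bash
python3 -m jog '0 0 -1 0; 0 0 -1.7 0; 0 0 -1.8 0; 0 0 -1.9 0; 0 0 -1.9 0'
python3 -m jog '0 0 -0.1 0; 0 0 -0.1 0; 0 0 -0.2 0; 0 0 -0.2 0; 0 0 -0.2 0'
```

```text
time: 4.75
position: [526.5, 116.2, 83.4]
tcp_rot: [[-0.996, 0.094, -0.003], [0.094, 0.995, -0.044], [-0.001, -0.044, -0.999]]
force: [0.1, 0.5, -0.5]
gripper_width: 0.2
time: 5.25
position: [526.8, 116.3, 82.0]
tcp_rot: [[-0.996, 0.094, -0.002], [0.094, 0.995, -0.043], [-0.002, -0.043, -0.999]]
force: [-0.8, 0.4, 2.0]
gripper_width: 0.2
```

```bash
python3 -m jog '0 0 -0.05 0; 0 0 -0.1 0; 0 0 -0.1 0; 0 0 -0.1 0; 0 0 -0.1 0'
```

```text
time: 5.75
position: [526.9, 116.4, 81.9]
tcp_rot: [[-0.996, 0.094, -0.002], [0.094, 0.995, -0.043], [-0.002, -0.043, -0.999]]
force: [-1.6, -0.8, 8.4]
gripper_width: 0.0
```

The left bolt gives 8.4 N at z=81.9 with no sinking, so it is tight. Next is the middle.

```bash
python3 -m jog '0 0 2 0; -0.2 -3 2.2 0; -0.6 -7 2.2 0; -0.9 -10.9 2.2 0; -0.9 -10.9 2.2 0'
python3 -m jog '0 0 -1 0; 0 0 -1.6 0; 0 0 -1.8 0; 0 0 -1.8 0; 0 0 -1.8 0'
```

```text
time: 6.25
position: [516.7, 3.4, 102.4]
tcp_rot: [[-0.995, 0.1, -0.004], [0.1, 0.994, -0.045], [-0.0, -0.045, -0.999]]
force: [-0.5, -0.1, -0.5]
gripper_width: -0.2
time: 6.75
position: [517.6, 8.0, 84.4]
tcp_rot: [[-0.996, 0.093, -0.003], [0.093, 0.995, -0.044], [-0.001, -0.044, -0.999]]
force: [0.5, -0.4, 0.6]
gripper_width: 0.3
```

```bash
python3 -m jog '0 0 -0.1 0; 0 0 -0.2 0; 0 0 -0.2 0; 0 0 -0.2 0; 0 0 -0.2 0'
```

```text
time: 7.25
position: [517.6, 7.2, 82.7]
tcp_rot: [[-0.996, 0.094, -0.003], [0.094, 0.995, -0.044], [-0.001, -0.044, -0.999]]
force: [-0.2, 0.3, 0.6]
gripper_width: 0.1
```

```bash
python3 -m jog '0 0 -0.1 0; 0 0 -0.2 0; 0 0 -0.2 0; 0 0 -0.2 0; 0 0 -0.2 0'
```

```text
time: 7.75
position: [517.8, 7.2, 81.8]
tcp_rot: [[-0.996, 0.094, -0.002], [0.094, 0.995, -0.043], [-0.002, -0.043, -0.999]]
force: [-1.9, -0.6, 6.9]
gripper_width: -0.1
```

The middle gives 6.9 N at z=81.8, so it is tight too. Next is the right.

```bash
python3 -m jog '0 0 2 0; -0.2 -3 2.2 0; -0.6 -7 2.2 0; -1.0 -10.9 2.2 0; -1.0 -10.9 2.2 0'
python3 -m jog '0 0 -1 0; 0 0 -1.6 0; 0 0 -1.8 0; 0 0 -2 0; 0 0 -2 0'
```

```text
time: 8.25
position: [507.0, -105.7, 102.8]
tcp_rot: [[-0.995, 0.1, -0.003], [0.1, 0.994, -0.045], [-0.002, -0.045, -0.999]]
force: [-0.3, -0.1, -1.3]
gripper_width: 0.3
time: 8.75
position: [507.3, -100.7, 82.3]
tcp_rot: [[-0.996, 0.093, -0.004], [0.093, 0.995, -0.043], [-0.0, -0.043, -0.999]]
force: [-0.2, 0.8, 0.9]
gripper_width: 0.1
```

```bash
python3 -m jog '0 0 -0.1 0; 0 0 -0.2 0; 0 0 -0.2 0; 0 0 -0.2 0; 0 0 -0.2 0'
python3 -m jog '0 0 -0.1 0; 0 0 -0.2 0; 0 0 -0.2 0; 0 0 -0.2 0; 0 0 -0.2 0'
```

```text
time: 9.25
position: [507.9, -101.7, 80.9]
tcp_rot: [[-0.996, 0.094, -0.002], [0.094, 0.995, -0.043], [-0.002, -0.043, -0.999]]
force: [-0.7, 1.4, 2.7]
gripper_width: -0.2
time: 9.75
position: [507.9, -101.7, 78.8]
tcp_rot: [[-0.996, 0.094, -0.002], [0.094, 0.995, -0.043], [-0.002, -0.044, -0.999]]
force: [0.6, 2.1, 3.1]
gripper_width: 0.0
```

The right bolt sinks from 82.3 to 78.8 at only 3 N, so it is the loose one. I'll go up, open partly, and go down around the head.

```bash
python3 -m jog '0 0 1 0; 0 0 2.5 0; 0 0 3.2 0; 0 0 3.2 0; 0 0 3.2 0'
python3 -m jog '0 0 0 0; 0 0 0 0; 0 0 0 0; 0 0 0 0; 0 0 0 0' 0.45 40
python3 - <<'E'
from h import *
im=cams.read_camera("scene")[:,:,::-1][160:300,240:410];cv2.imwrite("pics/s3z.png",cv2.resize(im,None,fx=4,fy=4))
E
```

```text
time: 10.25
position: [507.4, -101.9, 110.5]
tcp_rot: [[-0.996, 0.094, -0.003], [0.095, 0.995, -0.044], [-0.001, -0.044, -0.999]]
force: [0.5, 0.5, -0.2]
gripper_width: -0.2
time: 10.75
position: [507.5, -101.7, 110.5]
tcp_rot: [[-0.996, 0.094, -0.003], [0.094, 0.995, -0.044], [-0.001, -0.044, -0.999]]
force: [0.2, 0.7, -0.4]
gripper_width: 47.0
```

View pics/s3z.png

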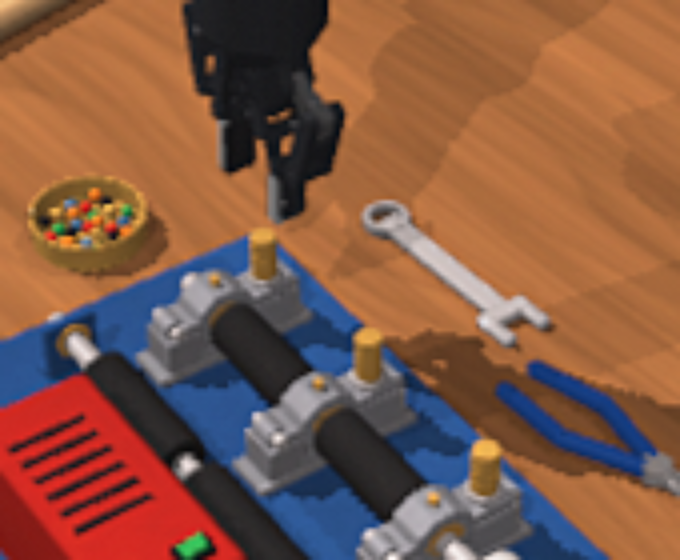

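The picture shows the fingers open 47 mm, above and straddling the right head at zoom (264,235). I'll go down and close.

```bash
python3 -m jog '0 0 -1.5 0; 0 0 -3 0; 0 0 -4.4 0; 0 0 -4.4 0; 0 0 -4.4 0'
python3 -m jog '0 0 0 0; 0 0 0 0; 0 0 0 0; 0 0 0 0; 0 0 0 0' 1 40
python3 - <<'E'
from h import *
im=cams.read_camera("scene")[:,:,::-1][160:300,240:410];cv2.imwrite("pics/s4z.png",cv2.resize(im,None,fx=4,fy=4))
E
```

```text
time: 11.3
position: [507.5, -101.7, 66.7]
tcp_rot: [[-0.996, 0.094, -0.004], [0.094, 0.995, -0.043], [-0.001, -0.044, -0.999]]
force: [0.6, -0.4, -0.6]
gripper_width: 46.9
time: 11.8
position: [508.4, -100.4, 67.3]
tcp_rot: [[-0.996, 0.093, -0.001], [0.093, 0.995, -0.041], [-0.003, -0.041, -0.999]]
force: [0.1, 4.7, 1.1]
gripper_width: 14.1
```

View pics/s4z.png

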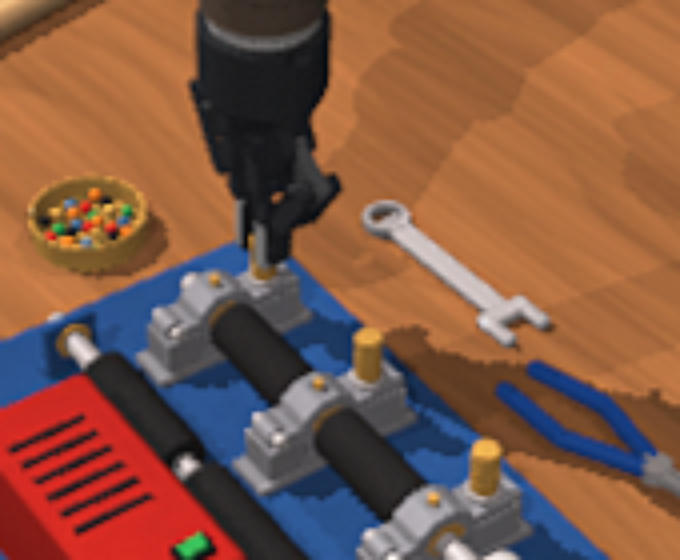

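The grip holds (14 mm on the head). I'll swing along the arc, computed with the pinch centre 68 mm out from the hinge and 30 mm above it, and check at 20°.

```bash
python3 -m jog '0.29 -0.02 0.58 0; 0.62 -0.05 1.13 0; 1.01 -0.08 1.66 0; 1.44 -0.12 2.15 0; 1.44 -0.12 2.15 0'
python3 - <<'E'
from h import *
im=cams.read_camera("scene")[:,:,::-1][160:300,240:410];cv2.imwrite("pics/s5z.png",cv2.resize(im,None,fx=4,fy=4))
E
```

```text
time: 12.35
position: [521.4, -101.5, 87.8]
tcp_rot: [[-0.996, 0.093, -0.005], [0.093, 0.995, -0.04], [0.001, -0.041, -0.999]]
force: [-0.1, 5.0, -3.7]
gripper_width: 13.7
```

View pics/s5z.png

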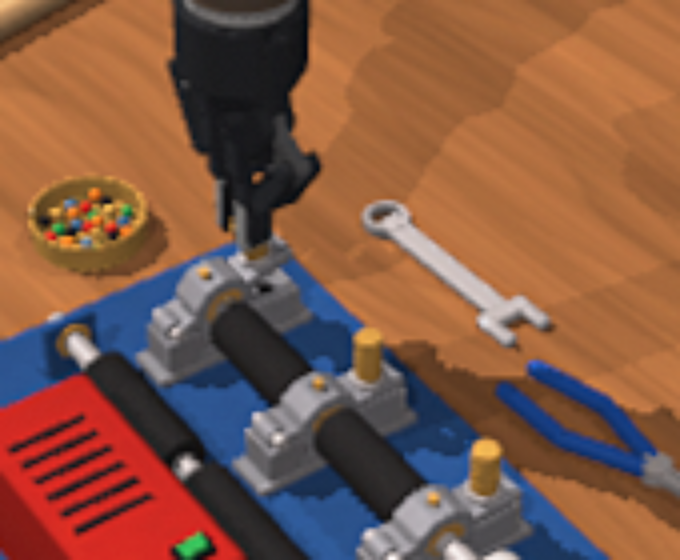

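The cap is lifting: the bolt hole shows at zoom (265,287), with low forces. I'll go on to 45°.

```bash
python3 -m jog '0.47 -0.04 0.44 0; 0.97 -0.08 0.85 0; 1.51 -0.13 1.21 0; 2.08 -0.17 1.52 0; 2.67 -0.22 1.78 0'
```

```text
time: 12.9
position: [546.6, -103.6, 104.7]
tcp_rot: [[-0.996, 0.093, -0.008], [0.093, 0.995, -0.04], [0.004, -0.041, -0.999]]
force: [-2.0, 5.9, -5.0]
gripper_width: 13.8
```

```bash
python3 -m jog '0.62 -0.05 0.21 0; 1.25 -0.1 0.36 0; 1.89 -0.16 0.46 0; 2.54 -0.21 0.50 0; 3.18 -0.26 0.49 0'
python3 -m jog '0 0 0 0; 0.2 -0.02 -0.02 0; 0.39 -0.03 -0.04 0; 0.39 -0.03 -0.04 0; 0.39 -0.03 -0.04 0'
python3 - <<'E'
from h import *
for n in("scene","top"):
    im=cams.read_camera(n);cv2.imwrite(f"pics/{n}6.png",im[:,:,::-1])
im=cv2.imread("pics/scene6.png")[160:300,240:410];cv2.imwrite("pics/s6z.png",cv2.resize(im,None,fx=4,fy=4))
E
```

```text
time: 13.4
position: [578.7, -106.5, 110.1]
tcp_rot: [[-0.996, 0.093, -0.007], [0.093, 0.995, -0.041], [0.004, -0.042, -0.999]]
force: [-3.9, 5.3, 2.3]
gripper_width: 13.3
time: 13.9
position: [582.8, -106.9, 109.8]
tcp_rot: [[-0.996, 0.093, -0.006], [0.093, 0.995, -0.041], [0.002, -0.042, -0.999]]
force: [-2.0, 5.0, -1.2]
gripper_width: 12.8
```

View pics/s6z.png

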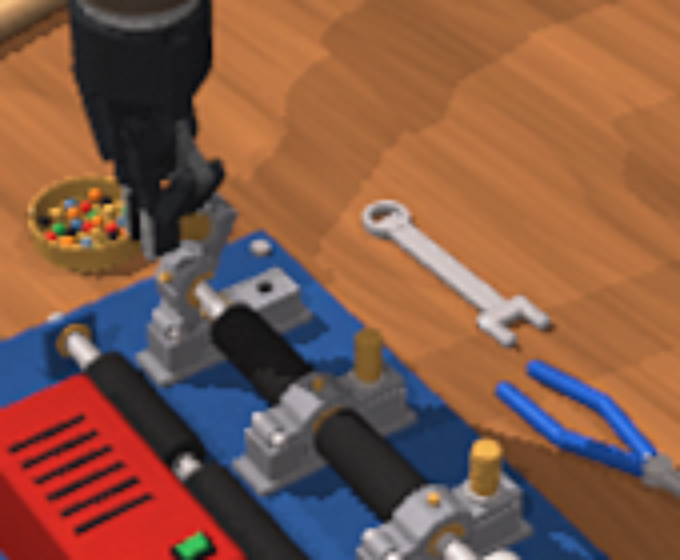

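View pics/top6.png

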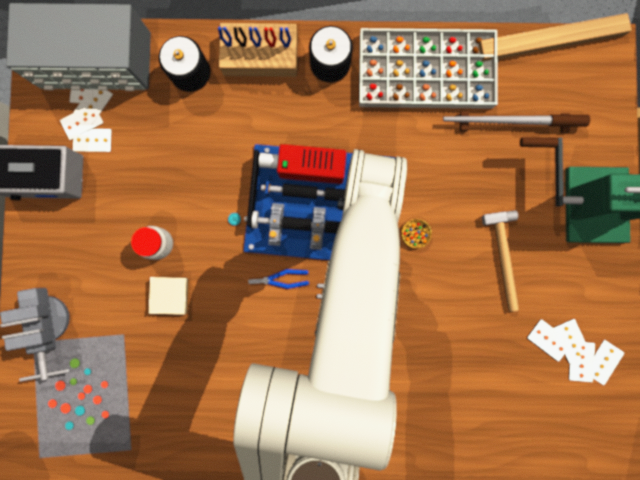

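The cap stands nearly upright: its collar is at zoom (215,225) and the seat hole is exposed at (265,288). The other objects are unmoved. The finger opening has crept down slightly, so I'll hold for a second to check it is stable.

```bash
python3 -m jog '0 0 0 0; 0 0 0 0; 0 0 0 0; 0 0 0 0; 0 0 0 0';python3 -m jog '0 0 0 0; 0 0 0 0; 0 0 0 0; 0 0 0 0; 0 0 0 0'
python3 - <<'E'
from h import *
im=cams.read_camera("scene")[:,:,::-1];cv2.imwrite("pics/s7.png",im);im=im[190:260,255:340];cv2.imwrite("pics/s7z.png",cv2.resize(im,None,fx=8,fy=8,interpolation=cv2.INTER_CUBIC))
# projected hinge, and collar base (68mm out, z44) at several angles, zoom px of this crop
u=np.array([.9965,-.083,0]);H=np.array([508,-101.,44])+68*u
for a in(0,60,66,72,78):
    r=np.radians(a)
    f=lambda d,h:H+u*(-d*np.cos(r)+h*np.sin(r))+np.array([0,0,d*np.sin(r)+h*np.cos(r)])
    print(a,[((pix("scene",f(*q))-[255,190])*8).round() for q in((68,0),(79,0),(68,38))])
print(((pix("scene",H)-[255,190])*8).round())
E
```

```text
time: 14.5
position: [582.7, -106.9, 109.8]
tcp_rot: [[-0.996, 0.093, -0.006], [0.093, 0.995, -0.041], [0.002, -0.042, -0.999]]
force: [-2.3, 4.9, -0.9]
gripper_width: 12.8
time: 15.0
position: [582.7, -106.9, 109.8]
tcp_rot: [[-0.996, 0.093, -0.006], [0.094, 0.995, -0.041], [0.002, -0.042, -0.999]]
force: [-2.8, 5.9, -1.1]
gripper_width: 12.6
0 [array([408., 325.]), array([438., 312.]), array([405., 230.])]
60 [array([306., 216.]), array([321., 185.]), array([207., 206.])]
66 [array([288., 216.]), array([299., 184.]), array([182., 217.])]
72 [array([268., 217.]), array([276., 185.]), array([158., 231.])]
78 [array([247., 221.]), array([252., 189.]), array([135., 246.])]
[218. 409.]
```

View pics/s7z.png

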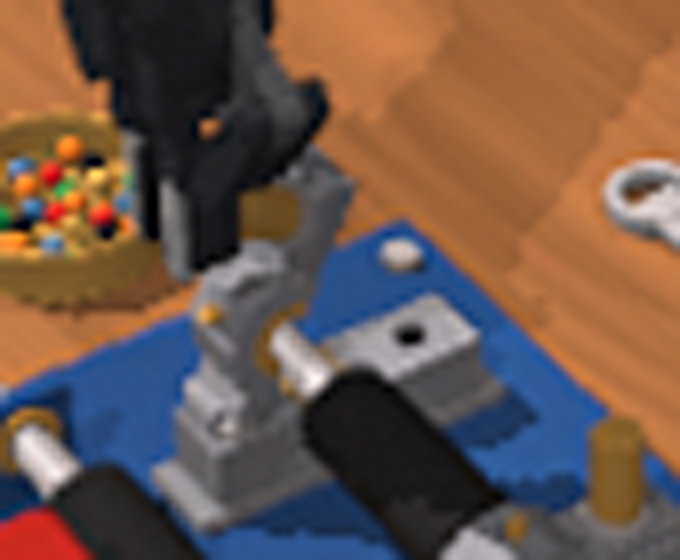

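The grip is stable. The angle needs an independent check, so I'll cast rays through the cap's brass oil cup onto the bearing's mid-plane, before and after the swing.

```bash
python3 - <<'E'
from h import *
p=cams.camera_params("scene");K,R,t=p["mtx"],p["R"],p["t"];c=-R.T@t
u=np.array([.9965,-.083,0]);v=np.array([.083,.9965,0])
def onplane(px,B):
    d=R.T@np.linalg.solve(K,[*px,1]);s=((B-c)@v)/(d@v);q=c+s*d-B
    return np.array([q@u-68,q[2]-44])
def cup(f,box):
    im=cv2.imread(f);x0,y0,x1,y1=box;h=cv2.cvtColor(im[y0:y1,x0:x1],cv2.COLOR_BGR2HSV)
    m=cv2.inRange(h,(10,120,90),(28,255,255));k,_,s,ce=cv2.connectedComponentsWithStats(m)
    return [(s[i,4],(ce[i]+[x0,y0]).round(1)) for i in range(1,k)]
print(cup("pics/scene0.png",(289,225,298,234)));print(cup("pics/s7.png",(276,224,286,234)))
B=np.array([508,-101,0.])
for off in(-2,0,2):
  a=onplane((293.7,229.7),B+off*v);b=onplane((281.2,229.3),B+off*v)
  A=lambda w:np.degrees(np.arctan2(w[1],-w[0]))
  print(off,a.round(1),b.round(1),np.hypot(*a),np.hypot(*b),A(b)-A(a))
E
```

```text
[(np.int32(4), array([293.5, 229.5]))]
[(np.int32(11), array([277. , 226.4])), (np.int32(4), array([281. , 228.8]))]
-2 [-34.4  18.1] [-0.5 35.8] 38.8790922629042 35.8525213877782 61.449771397480035
0 [-33.3  20.1] [ 0.6 37.8] 38.83852092173268 37.783408349409164 59.75332596573848
2 [-32.1  22. ] [ 1.6 39.7] 38.93258180883968 39.74349741211578 57.89731523893192
```

The cup method gives about 60°, not the 72° planned, so the head has probably slipped in the pads. I'll check this with the earlier picture and with the cap edge.

```bash
cat >> h.py <<'E'
_p=cams.camera_params("scene");_K,_R,_t=_p["mtx"],_p["R"],_p["t"];_c=-_R.T@_t
u=np.array([.9965,-.083,0]);v=np.array([.083,.9965,0]);B0=np.array([508,-101,0.])
def onplane(px,off=0):
    B=B0+off*v;d=_R.T@np.linalg.solve(_K,[*px,1]);s=((B-_c)@v)/(d@v);q=_c+s*d-B
    return np.array([q@u-68,q[2]-44])
A=lambda w:np.degrees(np.arctan2(w[1],-w[0]))
E
python3 - <<'E'
from h import *
a=onplane((293.5,229.7),1)
for n,q in(("20deg",(291.2,228)),("now",(281.1,229.2))):
    b=onplane(q,1);print(n,b.round(1),np.hypot(*b).round(1),(A(b)-A(a)).round(1))
im=cv2.imread("pics/s7.png")[195:250,265:310];cv2.imwrite("pics/s7zz.png",cv2.resize(im,None,fx=13,fy=10.9,interpolation=cv2.INTER_NEAREST)[:600,:585])
im=cv2.imread("pics/s7.png")[195:250,265:310];cv2.imwrite("pics/s7zz.png",cv2.resize(im,None,fx=10,fy=10,interpolation=cv2.INTER_NEAREST))
E
```

```text
20deg [-26.1  29.6] 39.4 15.1
now [ 1.3 39.2] 39.2 58.4
```

View pics/s7zz.png

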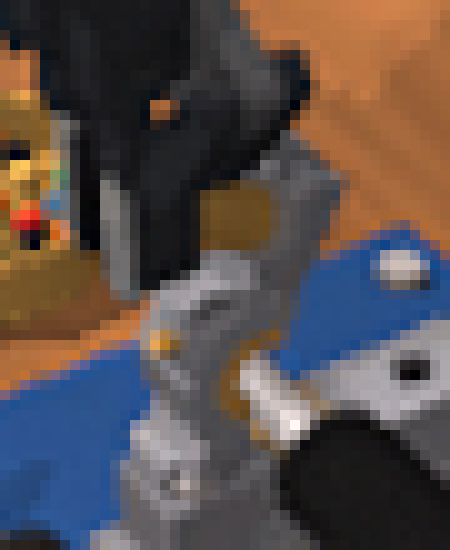

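The three readings disagree. The oil cup gives about 59°, the brass edge about 63°, the cap's edge slope about 69° and the kinematics 72°. The head has slid some millimetres along the pads, so I'll raise the grip and swing about 10° further for margin.

```bash
python3 -m jog '0 0 0 0; 0.3 -0.02 -0.01 0; 0.6 -0.05 -0.03 0; 0.9 -0.07 -0.06 0; 0.9 -0.07 -0.06 0' - 60
python3 - <<'E'
from h import *
im=cams.read_camera("scene")[:,:,::-1];cv2.imwrite("pics/s8.png",im);im=im[195:250,265:310];cv2.imwrite("pics/s8zz.png",cv2.resize(im,None,fx=10,fy=10,interpolation=cv2.INTER_NEAREST))
E
```

```text
time: 15.55
position: [591.6, -107.6, 108.9]
tcp_rot: [[-0.996, 0.093, -0.007], [0.093, 0.995, -0.042], [0.003, -0.042, -0.999]]
force: [-2.8, 5.0, -2.1]
gripper_width: 10.9
```

View pics/s8zz.png

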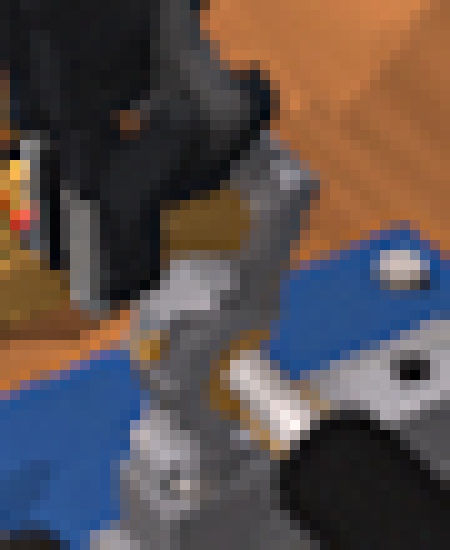

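```bash
python3 - <<'E'
from h import *
for off in(10,12,14):
  for n,q in(("s7",(298.8,213)),("s8",(296.8,213))):
    b=onplane(q,off);print(off,n,b.round(1),np.hypot(*b).round(1),A(b).round(1))
a=onplane((293.5,229.7),1);b=onplane((280.1,229.8),1);print(b,np.hypot(*b),A(b)-A(a))
# edge line: same cap underside near edge, two points
p,q=onplane((297,213.3),12),onplane((293,226.5),12);d=p-q;print("edge ang",p,q,np.degrees(np.arctan2(d[1],-d[0])))
im=cv2.imread("pics/scene0.png")[205:260,285:345];cv2.imwrite("pics/s0zz.png",cv2.resize(im,None,fx=10,fy=10,interpolation=cv2.INTER_NEAREST))
E
```

```text
10 s7 [-43.6  73.4] 85.3 59.3
10 s8 [-38.2  75.9] 84.9 63.3
12 s7 [-42.4  75.3] 86.4 60.6
12 s8 [-37.   77.7] 86.1 64.6
14 s7 [-41.2  77.1] 87.4 61.9
14 s8 [-35.8  79.6] 87.3 65.8
[ 4.11196382 38.66544673] 38.88348000383703 62.50604403813287
edge ang [-37.46626703  76.59698553] [-24.8699738   42.51508994] 69.71624272958795
```

View pics/s0zz.png

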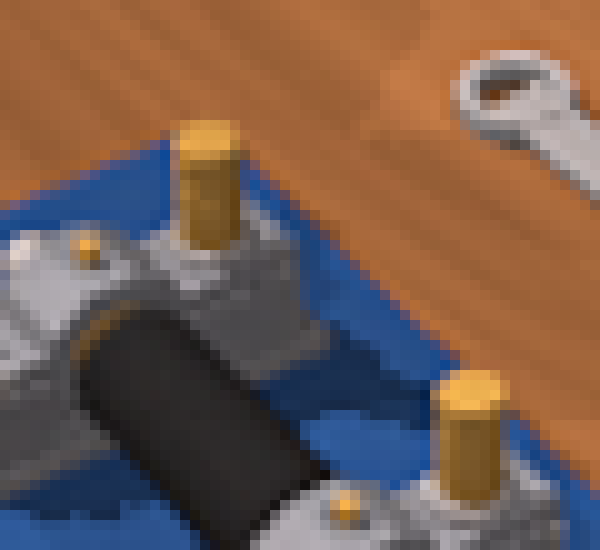

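```bash
python3 - <<'E'
from h import *
im=cv2.imread("pics/scene0.png")
print(cv2.cvtColor(im,cv2.COLOR_BGR2GRAY)[224:246,308:318])
for q in((314.5,228),(314.5,230.5),(314.5,232),(314.5,240)): print(q,onplane(q,12).round(1))
E
```

```text
[[ 73  90  81  68  76  83 109 123 122 121]
 [ 70 111 110  79  72  66  83 112 124 122]
 [ 73 119 133 110  77  58  66  81  99 117]
 [ 68  85 122 144 121  74  60  64  76  98]
 [ 72  89  86 140 126  98  79  61  65  76]
 [ 95 101  86 100  96  95  80  63  62  72]
 [105  90  84  87  78  77  70  63  63  71]
 [ 79  82  76  75  73  86  75  62  63  72]
 [ 74  76  73  78  80  88  77  65  64  67]
 [ 73  76  67  76  76  74  74  68  65  64]
 [ 88  88  75  74  74  72  74  69  64  63]
 [ 78  79  74  74  74  73  73  69  64  70]
 [ 72  73  73  74  73  74  74  68  63  73]
 [ 73  73  73  74  73  74  75  66  77  70]
 [ 74  74  74  73  73  73  73  79  84  73]
 [ 75  75  73  73  73  75  79  81  80  70]
 [ 78  74  73  78  81  79  78  70  65  55]
 [ 72  82  82  80  80  71  58  51  49  45]
 [ 43  67  80  73  60  50  43  42  41  45]
 [ 28  38  49  50  45  42  43  45  45  45]
 [ 35  30  26  31  41  44  44  43  44  43]
 [ 39  37  31  28  41  47  46  44  43  40]]
(314.5, 228) [-85.2   8.7]
(314.5, 230.5) [-85.    0.7]
(314.5, 232) [-84.9  -4.1]
(314.5, 240) [-84.5 -30.3]
```

The estimates now centre on about 65° (62-70), with the pads near the end of the head. That is too thin a margin to hand in, and there is time. I'll swing it back down along the arc, then re-pinch deeper with the pads offset 4 mm to the robot's side.

```bash
python3 -m jog '-2 0.17 0 0; -3.3 0.27 -0.4 0; -4.5 0.37 -0.9 0; -5.5 0.45 -1.7 0; -6.4 0.53 -2.6 0'
python3 -m jog '-0.4 0.03 -0.6 0; -0.8 0.06 -1.2 0; -0.9 0.07 -1.4 0; -0.9 0.07 -1.4 0; -0.9 0.07 -1.4 0'
python3 - <<'E'
from h import *
im=cams.read_camera("scene")[:,:,::-1][160:300,240:410];cv2.imwrite("pics/s9z.png",cv2.resize(im,None,fx=4,fy=4))
E
```

```text
time: 16.1
position: [529.4, -104.4, 84.3]
tcp_rot: [[-0.996, 0.095, -0.002], [0.095, 0.994, -0.046], [-0.003, -0.046, -0.999]]
force: [0.6, -0.4, 0.3]
gripper_width: 0.1
time: 16.6
position: [525.2, -104.0, 73.3]
tcp_rot: [[-0.995, 0.095, 0.008], [0.095, 0.994, -0.046], [-0.012, -0.045, -0.999]]
force: [4.2, -0.1, 9.9]
gripper_width: -0.2
```

View pics/s9z.png

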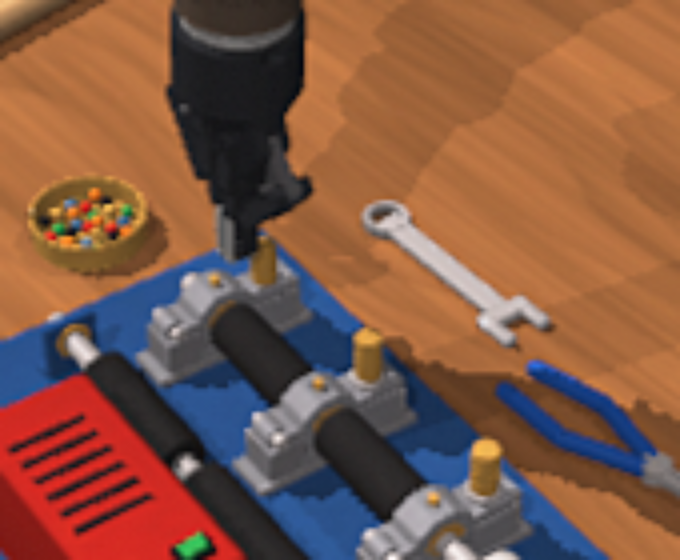

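The head slipped out and the fingers closed behind it, pressing the dome at 10 N. The cap is shut. I'll go up, move back over the bolt, and re-pinch.

```bash
python3 -m jog '0 0 2 0; 0 0 4 0; -1 0.1 4.2 0; -2.1 0.25 4.2 0; -2.1 0.25 4.2 0'
python3 -m jog '0 0 0 0; 0 0 0 0; 0 0 0 0; 0 0 0 0; 0 0 0 0' 0.45 60
python3 - <<'E'
from h import *
im=cams.read_camera("scene")[:,:,::-1];cv2.imwrite("pics/s10.png",im);cv2.imwrite("pics/s10z.png",cv2.resize(im[160:300,240:410],None,fx=4,fy=4))
im=im[205:260,285:345];cv2.imwrite("pics/s10zz.png",cv2.resize(im,None,fx=10,fy=10,interpolation=cv2.INTER_NEAREST))
E
```

```text
time: 17.15
position: [496.2, -99.9, 110.6]
tcp_rot: [[-0.996, 0.094, -0.007], [0.095, 0.995, -0.043], [0.003, -0.044, -0.999]]
force: [0.1, 0.7, -0.6]
gripper_width: 0.1
time: 17.65
position: [499.5, -100.3, 111.7]
tcp_rot: [[-0.996, 0.094, -0.003], [0.094, 0.995, -0.044], [-0.001, -0.044, -0.999]]
force: [-0.2, 0.4, 0.3]
gripper_width: 46.9
```

View pics/s10z.png

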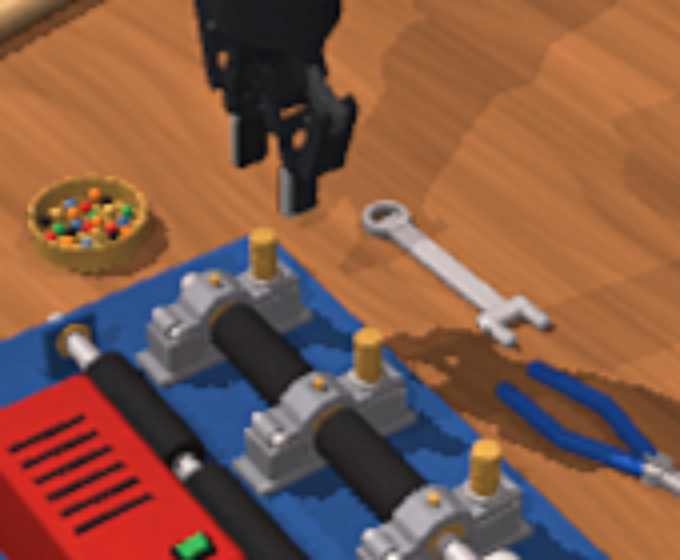

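The cap is shut and everything is in place. The fingers are open and about 8 mm to the robot's side of the head at zoom (264,240). I'll go down deeper this time and close at 80 N.

```bash
python3 -m jog '0.4 0 -1.5 0; 0.4 0 -3.5 0; 0.4 0 -5 0; 0.4 0 -5 0; 0.4 0 -5 0'
python3 -m jog '0 0 0 0; 0 0 0 0; 0 0 0 0; 0 0 0 0; 0 0 0 0' 1 80
```

```text
time: 18.2
position: [503.3, -100.3, 61.9]
tcp_rot: [[-0.996, 0.094, -0.004], [0.094, 0.995, -0.043], [-0.001, -0.044, -0.999]]
force: [-0.3, 0.1, 0.8]
gripper_width: 46.8
time: 18.7
position: [504.2, -99.8, 62.5]
tcp_rot: [[-0.996, 0.094, -0.001], [0.094, 0.995, -0.043], [-0.003, -0.043, -0.999]]
force: [1.6, 2.1, 1.9]
gripper_width: 12.9
```

```bash
python3 -m jog '0.31 -0.03 0.58 0; 0.68 -0.06 1.13 0; 1.09 -0.09 1.65 0; 1.54 -0.13 2.13 0; 2.03 -0.17 2.56 0'
python3 -m jog '0.53 -0.04 0.40 0; 1.09 -0.09 0.74 0; 1.68 -0.14 1.04 0; 2.29 -0.19 1.28 0; 2.29 -0.19 1.28 0'
python3 - <<'E'
from h import *
im=cams.read_camera("scene")[:,:,::-1];cv2.imwrite("pics/s11.png",im);im=im[195:250,265:315];cv2.imwrite("pics/s11zz.png",cv2.resize(im,None,fx=10,fy=10,interpolation=cv2.INTER_NEAREST))
E
```

```text
time: 19.2
position: [525.6, -101.8, 87.2]
tcp_rot: [[-0.996, 0.093, -0.001], [0.093, 0.995, -0.043], [-0.003, -0.043, -0.999]]
force: [-12.6, 2.1, 6.5]
gripper_width: 12.8
time: 19.7
position: [546.6, -103.2, 101.0]
tcp_rot: [[-0.996, 0.093, -0.004], [0.093, 0.995, -0.042], [-0.0, -0.042, -0.999]]
force: [-4.5, 4.6, 1.9]
gripper_width: 11.6
```

View pics/s11zz.png

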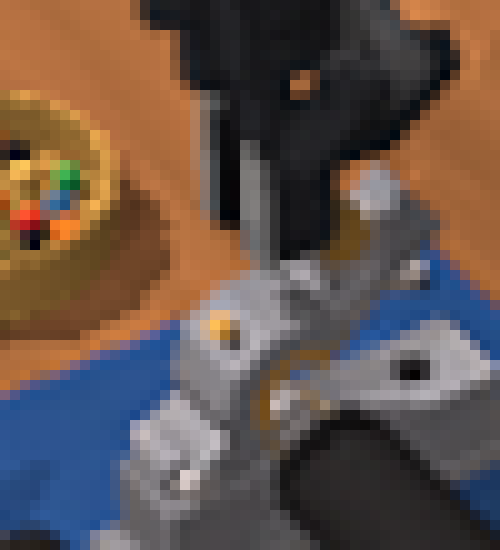

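The picture shows the cap part way up, with the cup at full pixel (287.2,227.8), the cap corner at (308.8,217.2), and brass visible near the collar.

```bash
python3 - <<'E'
from h import *
a=onplane((293.5,229.7),1);b=onplane((287.2,227.8),1);print(b,A(b)-A(a))
b=onplane((308.8,217.2),12);print(b,np.hypot(*b),A(b)+2)
E
```

```text
[-15.22885768  35.4731155 ] 33.20142438981334
[-69.54521072  50.02035976] 85.66546984646 37.72555851108903
```

The angle is about 36-38°, and the end of the head has about 16 mm inside the pads, so the hold is good. I'll re-anchor the arc to this measured pose, step to 60°, and look.

```bash
python3 -m jog '0.5 -0.04 0.25 0; 1.0 -0.08 0.45 0; 1.5 -0.12 0.6 0; 2.1 -0.17 0.74 0; 2.7 -0.22 0.84 0'
python3 - <<'E'
from h import *
im=cams.read_camera("scene")[:,:,::-1];cv2.imwrite("pics/s12.png",im);im=im[195:250,265:315];cv2.imwrite("pics/s12zz.png",cv2.resize(im,None,fx=10,fy=10,interpolation=cv2.INTER_NEAREST))
E
```

```text
time: 20.25
position: [573.8, -106.2, 106.6]
tcp_rot: [[-0.996, 0.095, -0.004], [0.095, 0.995, -0.044], [0.0, -0.044, -0.999]]
force: [3.3, 3.0, -19.4]
gripper_width: 8.0
```

View pics/s12zz.png

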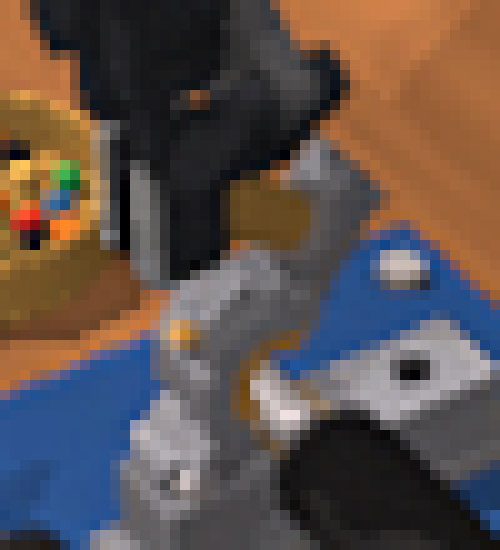

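```bash
python3 - <<'E'
from h import *
a=onplane((293.5,229.7),1);b=onplane((283.3,228.5),1);print(b,A(b)-A(a))
b=onplane((303,214.7),12);print(b,np.hypot(*b),A(b)+2)
# pad / finger position: project TCP and pad corners
o=ctrl.observe();T=o["position"];print(T,o["force"].round(1),o["gripper_width"])
for n,off in(("TCP",(0,0,0)),("near pad -x",(-11,8,0)),("near pad +x",(11,8,0))):
    X=T+off[0]*u+off[1]*v;print(n,((pix("scene",X)-[265,195])*10).round())
E
```

```text
[-4.63947226 38.43158691] 49.55215840481755
[-53.63408213  64.98627972] 84.26049677617569 52.466667777221424
[ 574.62956603 -106.29196703  106.55568357] [  5.9   1.3 -20.3] 8.020285137321443
TCP [163. 260.]
near pad -x [221. 261.]
near pad +x [140. 295.]
```

The opening is down to 8 mm and the angle about 51°, so the pads are sliding off again. The h=33 arc was wrong: it gave side forces up to 20 N. I'll back the pads onto the head while lowering, and check the grip.

```bash
python3 -m jog '-0.9 0.07 -0.1 0; -1.8 0.15 -0.3 0; -2.7 0.22 -0.5 0; -3.7 0.31 -1.2 0; -4.8 0.4 -2 0'
```

```text
time: 20.8
position: [527.2, -103.5, 91.0]
tcp_rot: [[-0.995, 0.095, 0.002], [0.095, 0.994, -0.047], [-0.006, -0.046, -0.999]]
force: [0.4, -0.4, -0.3]
gripper_width: -0.1
```

Lost again; nothing was pressed. I'll regrip deeper at maximum grip, with the arc matched to the true pinch height.

```bash
python3 -m jog '-0.5 0.1 2.2 0; -2.3 0.3 2.2 0; -2.3 0.3 2.2 0; -2.3 0.3 2.2 0; -2.3 0.3 2.2 0'
python3 -m jog '0 0 0 0; 0 0 0 0; 0 0 0 0; 0 0 0 0; 0 0 0 0' 0.45 120
python3 - <<'E'
from h import *
im=cams.read_camera("scene")[:,:,::-1];cv2.imwrite("pics/s13.png",im);cv2.imwrite("pics/s13z.png",cv2.resize(im[160:300,240:410],None,fx=4,fy=4))
E
```

```text
time: 21.3
position: [503.7, -99.6, 111.4]
tcp_rot: [[-0.996, 0.095, -0.001], [0.095, 0.995, -0.045], [-0.003, -0.044, -0.999]]
force: [0.1, -0.1, -0.5]
gripper_width: -0.2
time: 21.8
position: [502.5, -99.0, 110.5]
tcp_rot: [[-0.996, 0.094, -0.003], [0.094, 0.995, -0.044], [-0.001, -0.044, -0.999]]
force: [0.6, 0.2, -0.4]
gripper_width: 47.0
```

View pics/s13z.png

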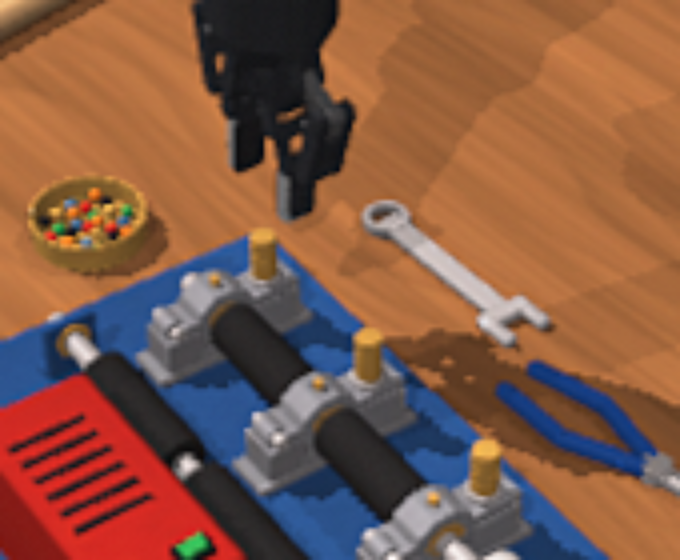

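The cap is shut again and the fingers sit open just above the head. The pads' centre is 18.7 mm behind the tip, so earlier I was probably holding only the pad edges. I'll go deeper, with the tip about 5 mm above the collar.

```bash
python3 -m jog '0.35 -0.1 -1.5 0; 0.35 -0.1 -3.5 0; 0.35 -0.1 -5.3 0; 0.35 -0.1 -5.3 0; 0.35 -0.1 -5.3 0'
python3 -m jog '0 0 0 0; 0 0 0 0; 0 0 0 0; 0 0 0 0; 0 0 0 0' 1 120
```

```text
time: 22.35
position: [505.9, -100.0, 57.7]
tcp_rot: [[-0.996, 0.094, -0.004], [0.094, 0.995, -0.043], [-0.0, -0.044, -0.999]]
force: [0.2, -0.7, 0.1]
gripper_width: 47.5
time: 22.85
position: [507.0, -100.0, 58.4]
tcp_rot: [[-0.996, 0.094, -0.001], [0.094, 0.995, -0.043], [-0.003, -0.043, -0.999]]
force: [2.3, -0.1, 1.6]
gripper_width: 12.0
```

```bash
python3 -m jog '0.27 -0.02 0.58 0; 0.58 -0.05 1.14 0; 0.94 -0.08 1.67 0; 1.35 -0.11 2.16 0; 1.35 -0.11 2.16 0'
python3 - <<'E'
from h import *
im=cams.read_camera("scene")[:,:,::-1];cv2.imwrite("pics/s14.png",im);im=im[195:250,265:325];cv2.imwrite("pics/s14zz.png",cv2.resize(im,None,fx=10,fy=10,interpolation=cv2.INTER_NEAREST))
E
```

```text
time: 23.35
position: [513.9, -100.7, 77.9]
tcp_rot: [[-0.996, 0.093, -0.016], [0.094, 0.995, -0.043], [0.012, -0.044, -0.999]]
force: [-8.6, 0.0, -4.3]
gripper_width: 11.8
```

View pics/s14zz.png

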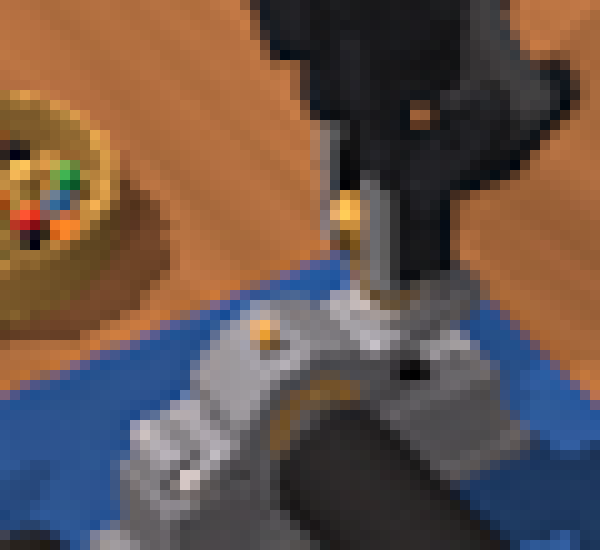

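The head is now deep in the pads and clearly tilting: its end shows at zoom (345,215). The grip resists turning (8.6 N sideways), so I'll ease it to 60 N and continue to 40°.

```bash
python3 -m jog '0.45 -0.04 0.46 0; 0.94 -0.08 0.87 0; 1.46 -0.12 1.24 0; 2.01 -0.17 1.57 0; 2.01 -0.17 1.57 0' - 60
python3 - <<'E'
from h import *
im=cams.read_camera("scene")[:,:,::-1];cv2.imwrite("pics/s15.png",im);im=im[195:250,265:325];cv2.imwrite("pics/s15zz.png",cv2.resize(im,None,fx=10,fy=10,interpolation=cv2.INTER_NEAREST))
E
```

```text
time: 23.9
position: [532.1, -101.9, 96.0]
tcp_rot: [[-0.996, 0.091, -0.018], [0.092, 0.995, -0.042], [0.014, -0.044, -0.999]]
force: [-19.7, 2.8, 15.7]
gripper_width: 11.9
```

View pics/s15zz.png

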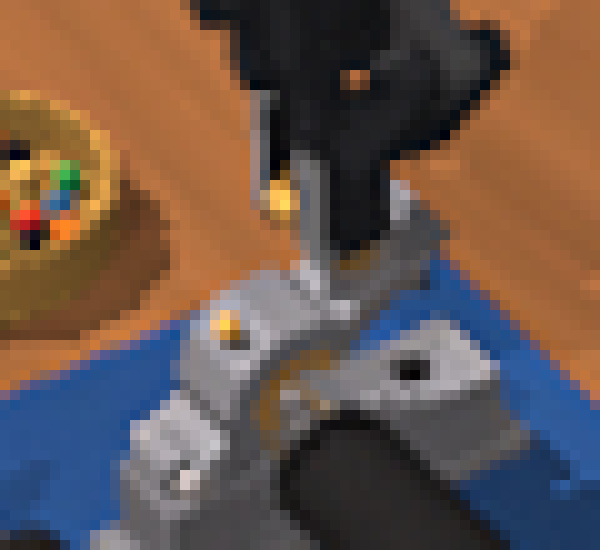

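No slip now. Fitting the measured TCP path to a circle about the hinge shows the pivot is at the fingertips, about 16 mm above the hinge plane, so earlier arcs were wrong and caused the slip. The angle now is about 38°. I'll re-plan the arc with h=16.

```bash
python3 -m jog '-0.24 0.02 0.61 0; 0.55 -0.05 1.02 0; 1.4 -0.12 1.33 0; 2.2 -0.18 1.51 0; 2.2 -0.18 1.51 0'
python3 - <<'E'
from h import *
im=cams.read_camera("scene")[:,:,::-1];cv2.imwrite("pics/s16.png",im);im=im[195:250,265:325];cv2.imwrite("pics/s16zz.png",cv2.resize(im,None,fx=10,fy=10,interpolation=cv2.INTER_NEAREST))
E
```

```text
time: 24.45
position: [563.0, -104.6, 110.8]
tcp_rot: [[-0.996, 0.094, -0.002], [0.094, 0.995, -0.043], [-0.002, -0.043, -0.999]]
force: [-5.4, 1.5, 2.3]
gripper_width: 11.7
```

View pics/s16zz.png

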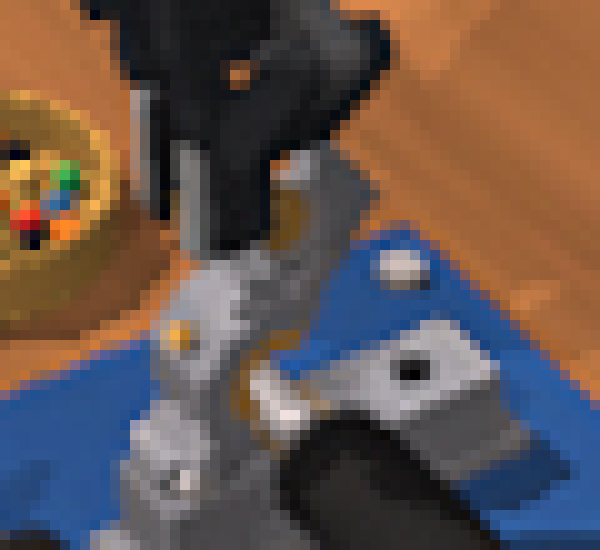

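Forces are low (5 N) and the head is still about 17 mm inside the pads, but the pictures say about 53°. I'll continue toward the motor, keeping the height.

```bash
python3 -m jog '0.4 -0.03 0 0; 0.8 -0.07 0.03 0; 1.2 -0.1 0.03 0; 1.6 -0.13 0 0; 1.6 -0.13 0 0'
python3 - <<'E'
from h import *
im=cams.read_camera("scene")[:,:,::-1];cv2.imwrite("pics/s17.png",im);im=im[195:250,265:325];cv2.imwrite("pics/s17zz.png",cv2.resize(im,None,fx=10,fy=10,interpolation=cv2.INTER_NEAREST))
E
```

```text
time: 25.0
position: [578.8, -106.0, 112.8]
tcp_rot: [[-0.996, 0.094, 0.0], [0.094, 0.995, -0.044], [-0.005, -0.044, -0.999]]
force: [-5.1, 1.6, 8.5]
gripper_width: 11.9
```

View pics/s17zz.png

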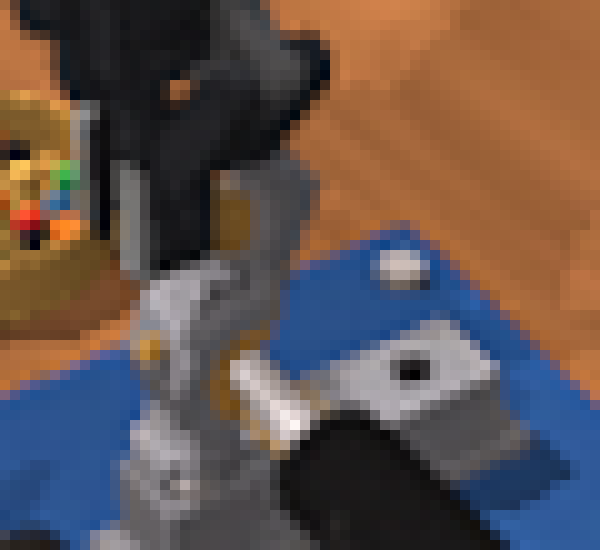

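The cap now looks the same as in picture s8 (corner at zoom (320,182), about 66°), but with the head deep in the pads and the opening steady. One more step should give margin.

```bash
python3 -m jog '0.4 -0.03 0 0; 0.8 -0.07 0 0; 1.2 -0.1 -0.05 0; 1.2 -0.1 -0.05 0; 1.2 -0.1 -0.05 0'
python3 - <<'E'
from h import *
im=cams.read_camera("scene")[:,:,::-1];cv2.imwrite("pics/s18.png",im);im=im[195:250,255:315];cv2.imwrite("pics/s18zz.png",cv2.resize(im,None,fx=10,fy=10,interpolation=cv2.INTER_NEAREST))
E
```

```text
time: 25.55
position: [592.5, -107.4, 112.0]
tcp_rot: [[-0.996, 0.094, 0.004], [0.094, 0.995, -0.045], [-0.008, -0.044, -0.999]]
force: [-1.3, -0.0, 6.9]
gripper_width: 11.6
```

View pics/s18zz.png

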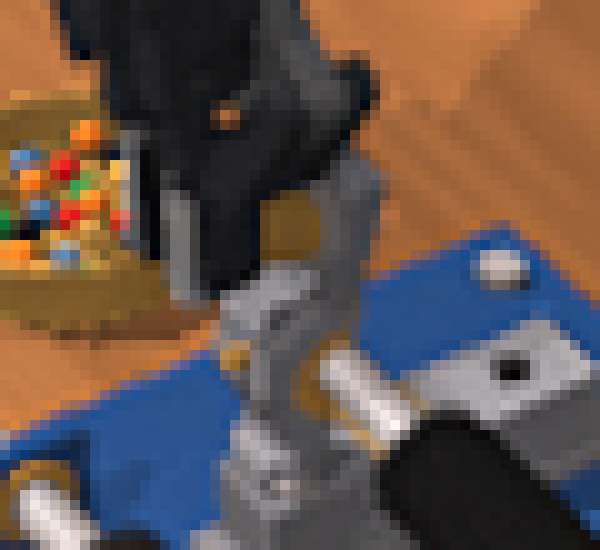

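The cup is at full pixel (278.7,230.7) and the cap corner at (293.2,213.5). I'll compute the angle, then hold a second to check it stays.

```bash
python3 - <<'E'
from h import *
a=onplane((293.5,229.7),1);b=onplane((278.7,230.7),1);print(b,A(b)-A(a))
for q in((293.2,213.5),(292.7,213.5)):
    b=onplane(q,12);print(b,np.hypot(*b),A(b)+2)
p,q=onplane((293.2,213.7),12),onplane((290.8,226.5),12);d=p-q;print("edge",np.degrees(np.arctan2(d[1],-d[0])))
E
python3 -m jog '0 0 0 0; 0 0 0 0; 0 0 0 0; 0 0 0 0; 0 0 0 0';python3 -m jog '0 0 0 0; 0 0 0 0; 0 0 0 0; 0 0 0 0; 0 0 0 0'
python3 - <<'E'
from h import *
for n in("scene","top"):
    im=cams.read_camera(n)[:,:,::-1];cv2.imwrite(f"pics/{n}19.png",im)
    for f in(f"pics/{n}0.png","pics/s18.png" if n=="scene" else f"pics/{n}6.png"): print(n,f,int((cv2.absdiff(im,cv2.imread(f)).max(2)>40).sum()))
im=cv2.imread("pics/scene19.png");cv2.imwrite("pics/s19zz.png",cv2.resize(im[195:250,255:315],None,fx=10,fy=10,interpolation=cv2.INTER_NEAREST))
E
```

```text
[ 7.99145103 37.77626364] 68.38025133368546
[-27.27079565  80.66717908] 85.1521583800188 73.32137526330233
[-25.94181082  81.27536494] 85.31507777157753 74.29773950790934
edge 76.53633223662739
time: 26.1
position: [592.4, -107.4, 112.0]
tcp_rot: [[-0.996, 0.094, 0.004], [0.094, 0.995, -0.045], [-0.008, -0.044, -0.999]]
force: [0.2, 1.2, 6.5]
gripper_width: 11.8
time: 26.6
position: [592.4, -107.4, 112.0]
tcp_rot: [[-0.996, 0.094, 0.004], [0.094, 0.995, -0.045], [-0.008, -0.044, -0.999]]
force: [-0.1, 0.4, 6.7]
gripper_width: 12.0
scene pics/scene0.png 35015
scene pics/s18.png 11
top pics/top0.png 65499
top pics/top6.png 1772
```

View pics/s19zz.png

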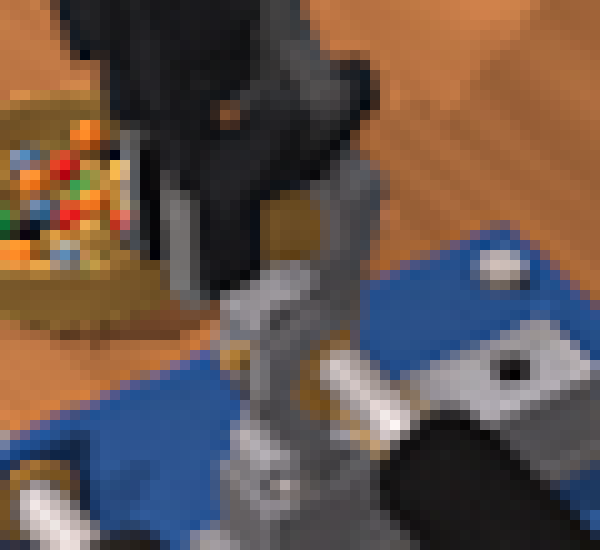

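View pics/scene19.png

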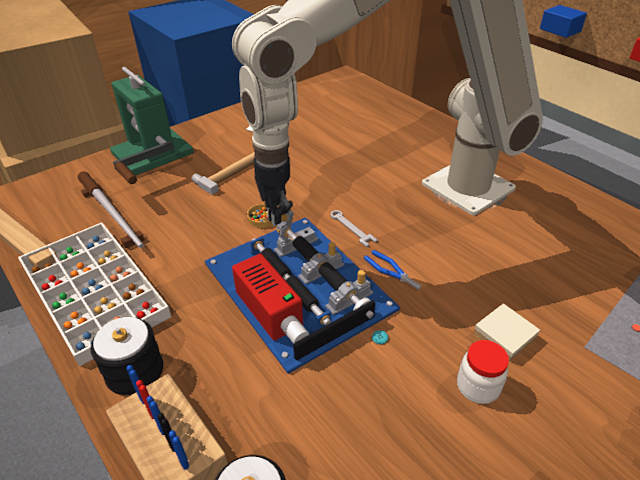

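The cap estimates are now 68°, 73-74° and 76.5°. Over the 1 s hold the pose, the opening (about 12 mm) and the picture did not change. Spanner, pliers, tin, button, tub, hammer and box are where they began. I'm handing in.

```bash
python3 -c "
from workcell import job
print(job.sign_off())"
```

```text
the job is handed in; nothing more can be done
None
```

The right-hand bolt is the loose one. Its cap is swung up about 70°, and the gripper is holding it open by the bolt head.

- **Taps, left to right:** the left bolt did not give at 8.4 N and the middle one did not give at 6.9 N. The right one sank about 3.5 mm at only 3 N.
- **Lift:** it took three grips. On the first two the pads slid along the head. The first reached about 65° and the second about 51°, and when I lowered the cap to regrip, the head slipped out and the spring shut it. After the first slip the closed fingers pressed on the bearing at about 10 N. The third grip was deeper, and I re-planned its arc from the measured path.
- **Final checks:** I measured the cap angle three ways, from the oil cup (68°), the cap corner (73–74°) and the cap edge (76.5°). They differ by several degrees, but all are above 60°. Over a 1 s hold, the pose, the 12 mm finger opening and the picture stayed steady, with about 7 N at the wrist.
- **Everything else:** by eye, the other objects in the camera view look unmoved. The job was handed in at about 27 s.
- **Tilt:** early on, the last joint ran into its range limit, which left the tool tilted about 2.5° for the rest of the job.

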